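# Proof-pull a face-shield headband

### The job

The red face-shield headband lies looped over the pin of the spring pull tester. Proof-load it: grip it by its black brow piece and pull it along the tester until the orange pointer stands in the green zone (about 12 N; the band's size adjuster is set differently each time, so the slack is not known), hold it there for a full second and never let it run into the red, then ease it back until the pointer is home, without letting it snap. Finally lift the band off the pin and lay it flat and lengthwise in the middle of the green mat, leaving everything else on the table alone.

Things in the scene. Friction and masses are not known exactly. Their poses are not given: they have to be found in the camera images.
- tester: Bench pull tester fixed to the table; x = pull direction, z up, origin on the table under the pin's home. Grey base 430 x 160 x 12 mm. Two aluminium rails (|y| = 42 to 78 mm, x = -85 to +170 mm, tops 35 mm above the table) carry the band, an open channel between them. Blue spring housing, x = -245 to -85 mm, 90 mm wide, 75 mm high, a white, green and red scale on top.
- pull_slide (a joint): Travel of the tester's sprung pin and orange pointer in m, 0 = home, stop at 0.060. Spring about 0.3 N per mm. Green zone 0.034 to 0.044; red zone begins at 0.050.
- pin_home (a point): On the axis of the sprung steel pin when home, at rail-top height (35 mm above the table). The pin is 14 mm in diameter, its top 70 mm above the table; it moves along the tester's +x when pulled.
- pointer (a point): Middle of the orange pointer bar (60 mm long, 3 mm wide) on top of the housing, 80 mm above the table; moves with the pin.
- green_mark (a point): Fixed point in the middle of the green zone, at the pointer's height: the pointer is 39 mm short of it when home.
- headband: Red headband: loop 132 mm wide, 159 to 181 long, 24 high, about 140 g. Origin: underside, mid-loop; x towards the black brow piece, which starts pointing along the pull direction. Red arms at y = +-62 mm. Black rear cross bar, 8 mm thick, centred at x = -75 mm, is the size adjuster: clicked anywhere from there to x = -97 mm, differently each time; it holds its setting under load.
- headband_grip (a point): Middle of the brow piece (75 mm ahead of the band's origin), 14 mm above the band's underside; axes as the headband. The brow piece is a straight upright bar across x: 10 mm thick, 68 mm wide, 24 mm high.
- mat: Green mat fixed on the table, 290 mm (its x) x 210 mm (its y) x 4 mm; origin at the centre of its underside.
- spare_band: Blue headband of the same shape, a bystander; origin as the red one.
- sanitiser: Clear bottle, 64 mm diameter, 170 mm high, a bystander; origin under its centre.
- mug: White mug, 82 mm diameter, 95 mm high, a bystander; origin under its centre.
- screwdriver: Screwdriver lying on the table, a bystander.
- tape_roll: Brown roll of tape, 100 mm diameter, 48 mm high, a bystander; origin under its centre.
Things that resemble listed ones, but are neither listed nor needed, are in the scene too. Leave any pink or turquoise look-alike of the headband alone.

How it is judged:
By the outcome, as a careful person would: the job done as asked, in the order asked, and still so for the second after the job is handed in, with the robot touching nothing.
It also fails if it takes over 54 s, if anything falls off the work surface, if the arm or the gripper's body presses on something with over 40 N, if the wrist force passes 120 N, or if a joint passes its speed limit or range.

### The arm

A 6-joint arm with a two-finger parallel gripper is mounted at the origin on the work surface. World frame = base frame: x ahead of the robot, y to its left, z up, the work surface at z = 0. Lengths are in mm, angles in rad, forces in N, time in s.
With the tool pointing down it reaches from about 400 to 925 mm from the base axis. Payload 12.5 kg.
Tool frame: the origin (TCP) lies midway between the tips of the shut fingers; the grasp point (between the pads) lies 19 mm behind it; z points along the fingers, y is the line along which they close (so a half turn about z gives the same grasp; the last joint's range is limited). The gripper opens to 95 mm and grips with 3 to 60 N. Pads are 20 mm wide; open, the fingers measure 119 mm over their backs; the gripper's body (75 mm by 180 mm) begins 59 mm behind the grasp point.
Start: joints at [-1.333, 0.491, 1.559, -0, 1.092, -0.106], TCP at [210.69, -588.436, 214.661] pointing down, gripper open.
Joint ranges: [-3.1, 3.1], [-0.84, 2.19], [0.05, 2.79], [-1.13, 4.28], [0.06, 2.93], [-2.69, 2.69]. Speed limits (rad/s): [2.22, 2.22, 2.79, 3.14, 3.14, 3.14].

### API

Orientations are given as [roll, pitch, yaw] about the fixed x, y, z axes, in that order (R = Rz(yaw) Ry(pitch) Rx(roll)).
In Python, from cell import env gives the robot as it stands.
- The arm moves only by the shell command python3 -m inch 'ROWS'. ROWS is JSON, a list of rows, each a list of 7 numbers: the turn, a rotation vector about the tool's x, y, z in rad, then the shift along the tool's x, y, z in cm, then the closure, from -1 (fully open) to 1 (shut). A call has 1 to 20 rows; each row shifts and turns the commanded pose from where the row before left it, along the tool's axes as they then stand; what a row does not reach is not made up. A row lasts 1/8 s, in which the tool goes at most 62.5 mm and 10.7 degrees, less where a joint would pass 70% of its speed; a pose out of reach is approached as far as the arm can. A call with a gripper value outside its range is refused whole. The fingers move at their own pace and stop on an object; the grip force is fixed at half the most. Time passes only in rows, so rows that do not move let the fingers close. It gives the time, the measured TCP pose, the force, the opening and the grip force at its end, in the units of the state.
- env.state(): the state, without advancing time (a new reading comes with each control period).
- env.read_camera(name): name is "side" or "top" or "wrist"; returns a dict with "img" (480x640x3 uint8, red, green, blue), "depth" (480x640 float32, mm along the optical axis (not along the pixel's ray), 0 where there is no reading), "fx", "fy", "cx", "cy" (pixels), "position" and "orientation" of the camera in the world. Camera axes: x right, y down, z forward; pixel columns grow to the right and rows downward; lengths in mm; the calibration is good to about 2 mm. The wrist camera is an equidistant fisheye: a pixel r from the principal point sees the ray r / f radians off the axis. A picture is of the moment at which its call begins.
- env.job_done(): hands the job in; it is judged then, once.
Trained networks look in a picture, given as the dict that the camera call returned (one of the last four; its "shot" number tells which), for a name from the list of things; names that differ only in an ending like _2 or _b are one class to them, and where a whole thing is asked for, a point or a joint stands for the part that bears it (a point fixed in the world has none). Each returns a list of dicts, best first, with "score" (0 to 1); they miss things now and then, are a little off and sometimes report something else, mostly with a low value. They report only what shows in the picture. A call takes as long as a camera call. They do not tell look-alikes from the thing itself.
- env.find_in(picture, target): "centre" ([x, y, z] in mm, in the coordinates of the camera as it stood for that picture, good to about 4 mm: the middle of the surface that is visible of it).
- env.trace(picture, target): "mask" (480x640 bool, what is visible of it).
The state is a dict: "t": time; "joints": joint angles; "qvel": joint speeds; "tau": joint torques, N m; "eef_pos": TCP position; "tcp_rot": TCP orientation; "ft_force": force on the tool from outside, world axes, zero at the start; "moment": the same for the moment, N m; "opening": opening from 0.0 (shut) to 1.0 (fully open); "grip_force": force on a finger pad.
Only numpy, scipy, OpenCV 4.12 (cv2) and the standard library are available. Lean on these libraries where they do the work, as an engineer would, in place of code of your own. Each camera call takes 0.05 s, during which the arm holds its last target. There are 200 camera calls.

## Working session

There is one attempt and no reset: what is moved stays moved. The work goes in short steps, Python scripts to look and compute and a shell command to move; the robot and the scene stay as the last step left them, time stands still between calls to the robot, and variables do not carry over. Pictures are saved under pics/ and viewed, at most 12 in all, crops included, and the job is handed in when it is done.

```bash
mkdir -p pics; ls; cat > h.py <<'E'
import numpy as np, cv2
from scipy.spatial.transform import Rotation as R
from cell import env
def T(p):
    o=np.array(p['orientation'],float)
    M=o if o.shape==(3,3) else R.from_euler('xyz',o).as_matrix()
    return M,np.array(p['position'],float)
def w(p,c): M,t=T(p); return M@np.array(c)+t
def cloud(p):
    v,u=np.mgrid[:480,:640]; d=p['depth']
    c=np.stack([(u-p['cx'])/p['fx']*d,(v-p['cy'])/p['fy']*d,d],-1)
    M,t=T(p); return c@M.T+t
def proj(p,X):
    M,t=T(p); c=(np.array(X)-t)@M; return c[...,0]/c[...,2]*p['fx']+p['cx'],c[...,1]/c[...,2]*p['fy']+p['cy']
def save(p,n,box=None,s=1):
    im=p['img'][:,:,::-1]
    if box: im=im[box[1]:box[3],box[0]:box[2]]
    cv2.imwrite('pics/'+n,cv2.resize(im,None,fx=s,fy=s,interpolation=cv2.INTER_CUBIC))
E
python3 - <<'E'
from h import *
for n in('top','side'):
    p=env.read_camera(n); save(p,n+'0.png'); print(n,p['position'],p['orientation'],p['fx'])
    for t in['tester','headband','headband_grip','pin_home','pointer','green_mark','mat','spare_band','sanitiser','mug','tape_roll','screwdriver']:
        for r in env.find_in(p,t)[:4]:
            X=w(p,r['centre']); print(t,round(r['score'],2),X.round(),np.round(proj(p,X)))
E
```

```text
pics
top [ 420.46684278   58.88855056 1411.7911611 ] [-3.09002129  0.01152118 -1.56297923] 533.3070208412521
tester 0.75 [551. 139.  24.] [297. 218.]
headband 0.93 [556.  41.  56.] [335. 215.]
headband 0.82 [ 335. -117.   21.] [395. 302.]
headband 0.79 [ 262. -323.   23.] [475. 331.]
headband 0.75 [333. 104.  23.] [310. 302.]
headband_grip 0.97 [331. 108.  22.] [308. 303.]
headband_grip 0.84 [ 336. -114.   20.] [394. 301.]
headband_grip 0.79 [557.  42.  56.] [335. 215.]
headband_grip 0.6 [ 264. -323.   22.] [475. 330.]
pin_home 0.82 [550. 145.  24.] [295. 218.]
pointer 0.67 [554. 176.  25.] [283. 217.]
pointer 0.53 [740. 282. 112.] [238. 138.]
pointer 0.44 [548. 141.  25.] [296. 219.]
green_mark 0.6 [550. 136.  25.] [298. 218.]
mat 0.85 [ 499. -381.    2.] [494. 240.]
spare_band 0.9 [806.  -0.  25.] [351. 122.]
sanitiser 0.83 [735. 282. 115.] [238. 140.]
mug 0.91 [ 769. -182.   43.] [421. 134.]
tape_roll 0.75 [349. 302.  46.] [232. 296.]
screwdriver 0.59 [477. 457.  21.] [175. 246.]
screwdriver 0.52 [ 497. -379.    1.] [494. 241.]
side [-190.55869263  866.68256053  989.32723122] [-2.
[... 194 characters left out ...]
.  53.  52.] [309. 247.]
headband 0.63 [ 222. -383.   16.] [499. 229.]
headband_grip 0.94 [ 226. -381.   17.] [498. 228.]
headband_grip 0.81 [324. 111.  21.] [363. 309.]
headband_grip 0.78 [544.  54.  51.] [309. 248.]
headband_grip 0.63 [388. -74.  17.] [386. 259.]
pin_home 0.58 [ 747. -155.   63.] [305. 181.]
pin_home 0.57 [527. 205.  36.] [273. 286.]
pointer 0.59 [550. 100.  45.] [295. 258.]
green_mark 0.88 [526. 203.  34.] [275. 286.]
mat 0.6 [ 554. -362.    5.] [396. 191.]
spare_band 0.9 [797.   7.  16.] [255. 212.]
sanitiser 0.72 [732. 305.  89.] [184. 255.]
mug 0.71 [ 749. -160.   65.] [305. 180.]
tape_roll 0.97 [337. 329.  49.] [297. 354.]
screwdriver 0.81 [471. 466.  20.] [207. 369.]
```

View pics/top0.png

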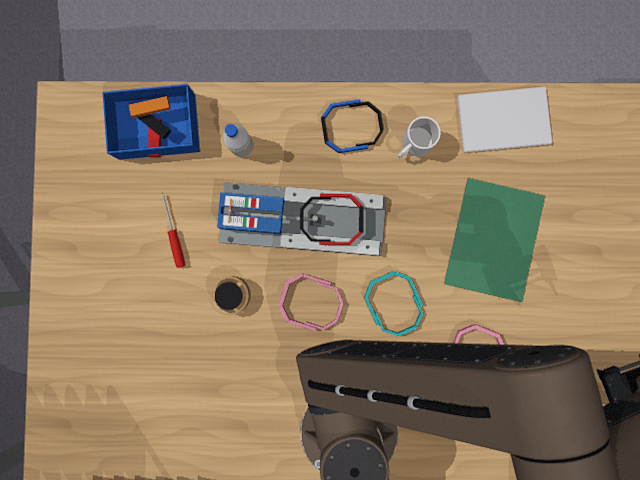

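View pics/side0.png

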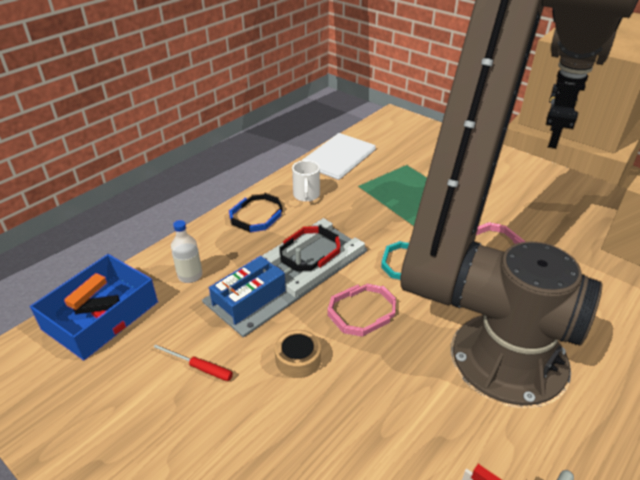

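The red candidate is at top pixel (333,217), looped over the tester. Look-alikes are blue (352,126), pink (312,302) and (480,335), and turquoise (395,303). I choose the red one on the tester and will check it in a close crop. The pull direction is roughly world -y, and the mat is at (495,240).

```bash
python3 - <<'E'
from h import *
p=env.read_camera('top'); save(p,'crop1.png',(210,175,395,265),4.3)
C=cloud(p); hsv=cv2.cvtColor(p['img'],cv2.COLOR_RGB2HSV)
v,u=np.mgrid[:480,:640]
def rect(m,n):
    X=C[m]; r=cv2.minAreaRect(X[:,:2].astype(np.float32)); print(n,m.sum(),np.round(r[0],1),np.round(r[1],1),round(r[2],2),'z',np.round(np.percentile(X[:,2],[5,50,95]),1))
roi=(u>205)&(u<400)&(v>175)&(v<262)
z=C[...,2]
big=lambda m:(lambda n,l,s,c:l==1+np.argmax(s[1:,4]))(*cv2.connectedComponentsWithStats(m.astype(np.uint8)))
rect(big(roi&(z>66)&(z<85)&(u<290)),'housing')
rect(big(roi&(z>6)),'tester')
rail=roi&(z>28)&(z<42)&(u>285); rect(rail,'rails')
band=roi&(z>46)&(z<66)&(u>294); rect(band,'band')
g=(hsv[...,0]>60)&(hsv[...,0]<90)&(hsv[...,1]>90)&(u>430)&(u<560)&(v>165)&(v<310); rect(big(g),'mat')
for t in['headband','headband_grip']:
  for r in env.trace(p,t)[:4]:
    m=r['mask']&(v<262)&(v>175)
    if m.sum()>20: rect(m,t)
pin=roi&(z>62)&(u>290); print(C[pin].round(0)[:12])
k=roi&(C[...,2]>46)&(u>294)&(hsv[...,2]<70); 
E
```

```text
housing 1865 [561.8 255.3] [160.8  90.7] 85.44 z [70.7 75.5 80.5]
tester 9947 [533.3 132.7] [440.8 213.4] 85.49 z [ 8.7 30.3 77.5]
rails 2239 [545.7  47.8] [253.2 156.4] 85.63 z [30.1 35.  39.4]
band 711 [548.2  49.4] [131.3 161.2] 0.11 z [49.  55.8 61.8]
mat 8535 [ 525.3 -227.9] [532.9 298.2] 80.85 z [-1.   4.   9.1]
headband 670 [542.5  55.7] [159.8 184.4] 47.56 z [36.4 55.5 61.8]
headband_grip 828 [541.6  52.9] [159.6 182.6] 46.01 z [14.8 54.8 61.6]
[[ 420.   59. 1412.]
 [ 420.   59. 1412.]
 [ 420.   59. 1412.]
 [ 420.   59. 1412.]
 [ 420.   59. 1412.]
 [ 420.   59. 1412.]
 [ 420.   59. 1412.]
 [ 420.   59. 1412.]
 [ 420.   59. 1412.]
 [ 420.   59. 1412.]
 [ 420.   59. 1412.]
 [ 420.   59. 1412.]]
```

View pics/crop1.png

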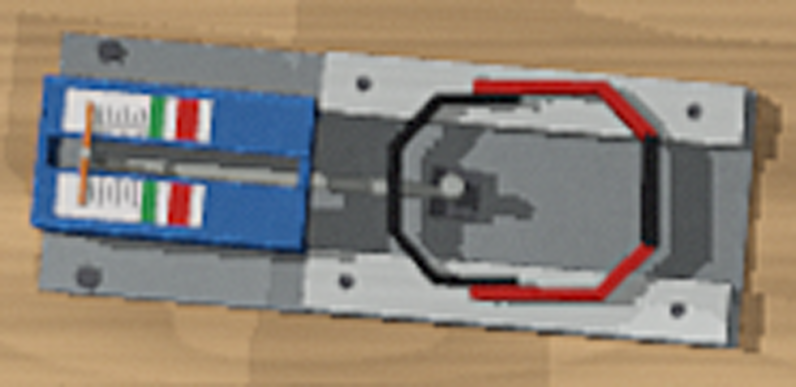

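Crop shows: black brow bar on the right at crop (650,190), with red arms leading to it. The black rear adjuster is on the left at (395,185), the pin (452,186) is inside the loop, and the pointer is home at (86,155). This is the right band. Next I'll get the brow and mat poses accurately, and the tool state.

```bash
cat >> h.py <<'E'
PIN=np.array([548.9,90.5]); D=np.array([-0.0785,-0.9969]); L=np.array([0.9969,-0.0785]) # tester x,y axes
def tst(X): X=np.asarray(X); return np.stack([(X[...,:2]-PIN)@D,(X[...,:2]-PIN)@L],-1)
E
python3 - <<'E'
from h import *
s=env.state(); print(s['t'],s['eef_pos'],s['tcp_rot'],s['opening'],s['ft_force'])
Rm=R.from_euler('xyz',s['tcp_rot']).as_matrix(); print(Rm.round(3))
p=env.read_camera('top'); C=cloud(p); hsv=cv2.cvtColor(p['img'],cv2.COLOR_RGB2HSV); ok=p['depth']>0
v,u=np.mgrid[:480,:640]; z=C[...,2]
g=ok&(hsv[...,0]>60)&(hsv[...,0]<90)&(hsv[...,1]>90)&(u>430)&(u<560)&(v>165)&(v<310)&(z<15)
r=cv2.minAreaRect(C[g][:,:2].astype(np.float32)); print('mat',g.sum(),r, np.median(C[g],0))
band=ok&(u>294)&(u<395)&(v>180)&(v<262)&(z>46)&(z<66)
X=C[band]; r=cv2.minAreaRect(X[:,:2].astype(np.float32)); print(r)
dark=band&(hsv[...,2]<75)&(u>350); B=C[dark]; print('brow',dark.sum(),B.mean(0).round(1),np.ptp(B,0).round(1)); q=np.linalg.svd(B[:,:2]-B[:,:2].mean(0))[2][0]; print(q, tst(B).mean(0))
print('rear', np.percentile(tst(X)[:,0],[0,1,99,100]))
E
```

```text
1.45 [ 210.69023025 -588.44951692  214.66211994] [3.14150112e+00 3.70086654e-06 3.43806541e-01] 0.9993142801785879 [ 0.36522204 -0.24552864 -0.4488149 ]
[[ 0.941  0.337  0.   ]
 [ 0.337 -0.941 -0.   ]
 [-0.     0.    -1.   ]]
mat 8513 ((501.07415771484375, -380.816162109375), (208.9390411376953, 287.89935302734375), 77.10655212402344) [ 499.08125532 -380.32275987    3.94522607]
((548.099609375, 49.25775909423828), (131.46170043945312, 161.0127410888672), 0.2083025425672531)
brow 85 [546.2 -25.6  58.4] [65.8 10.  18.4]
[-0.99990703  0.01363533] [115.93671996   6.45940305]
rear [-41.20566044 -39.24386236 122.31114653 124.03717759]
```

```bash
python3 -m inch '[[0,0,0.172,0,0,0,-1],[0,0,0.172,0,0,0,-1],[0,0,0,2.1,-3.52,0.46,-1],[0,0,0,2.1,-3.52,0.46,-1],[0,0,0,2.1,-3.52,0.46,-1],[0,0,0,2.1,-3.52,0.46,-1],[0,0,0,2.1,-3.52,0.46,-1],[0,0,0,2.1,-3.52,0.46,-1],[0,0,0,2.1,-3.52,0.46,-1],[0,0,0,2.1,-3.52,0.46,-1],[0,0,0,2.1,-3.52,0.46,-1],[0,0,0,2.1,-3.52,0.46,-1],[0,0,0,2.1,-3.52,0.46,-1],[0,0,0,2.1,-3.52,0.46,-1],[0,0,0,2.1,-3.52,0.46,-1],[0,0,0,2.1,-3.52,0.46,-1],[0,0,0,2.1,-3.52,0.46,-1],[0,0,0,2.1,-3.52,0.46,-1],[0,0,0,0,0,0,-1]]'
python3 - <<'E'
from h import *
s=env.state(); print(s['t'],s['eef_pos'],s['tcp_rot'])
p=env.read_camera('wrist'); save(p,'wr1.png'); print(p['position'],p['orientation'],p['fx'],p['cx'],p['cy'])
p=env.read_camera('top'); save(p,'top2.png',(210,175,395,265),4.3)
E
```

```text
t: 3.88
eef_pos: [547.5, -23.4, 140.6]
tcp_rot: [-3.142, 0.0, 0.003]
ft_force: [-0.1, 0.0, 0.2]
opening: 0.999
grip_force: 0.0
3.875 [547.54683899 -23.36659139 140.61004529] [-3.14150710e+00  9.41587429e-05  2.73500683e-03]
[626.25963497 -23.05992509 310.14962385] [ 2.85734565e+00 -2.72771394e-04 -1.56754740e+00] 371.64829954431775 317.8667573543408 237.21960245325275
```

View pics/wr1.png

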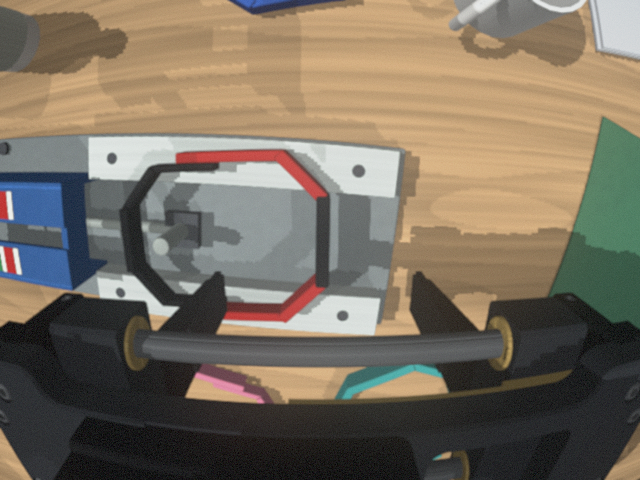

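The wrist view shows the brow at (322,238) between the finger gap, the rear bar at (128,238), and the pin at (162,245) inside the loop. I'll check these positions with the fisheye model.

```bash
cat >> h.py <<'E'
def wpx(p,u,v,z):
    a=np.array([(u-p['cx'])/p['fx'],(v-p['cy'])/p['fy']]); r=np.hypot(*a); 
    d=np.array([*(a/r*np.sin(r)),np.cos(r)]); M,t=T(p); d=M@d; return t+d*(z-t[2])/d[2]
E
python3 - <<'E'
from h import *
p=env.read_camera('wrist')
for n,u,v,z in[('brow ends',323,195,59),('',321,284,59),('pin',161,246,70),('rear outer',122,240,59),('rear inner',134,240,59)]:
    X=wpx(p,u,v,z); print(n,X.round(1),tst(X).round(1))
E
```

```text
brow ends [581.9 -28.7  59. ] [116.3  42.3]
 [515.9 -27.6  59. ] [120.3 -23.6]
pin [548.3  88.   70. ] [ 2.5 -0.4]
rear outer [549.4 127.5  59. ] [-36.9  -2.4]
rear inner [549.4 116.3  59. ] [-25.8  -1.5]
```

```bash
python3 -m inch '[[0,0,0,0,0.3,1.2,-1],[0,0,0,0,0,1.6,-1],[0,0,0,0,0,1.6,-1],[0,0,0,0,0,1.6,-1],[0,0,0,0,0,1.6,-1],[0,0,0,0,0,1.6,-1],[0,0,0,0,0,1.1,-1],[0,0,0,0,0,0.56,-1],[0,0,0,0,0,0,0.3],[0,0,0,0,0,0,0.6],[0,0,0,0,0,0,1],[0,0,0,0,0,0,1],[0,0,0,0,0,0,1],[0,0,0,0,0,0,1],[0,0,0,0,0,0,1]]'
python3 - <<'E'
from h import *
s=env.state(); print(s['t'],s['eef_pos'],s['tcp_rot'])
p=env.read_camera('wrist'); save(p,'wr2.png')
E
```

```text
t: 5.9
eef_pos: [546.8, -28.3, 32.4]
tcp_rot: [3.141, -0.0, -0.0]
ft_force: [0.2, -0.0, 0.1]
opening: 0.319
grip_force: 0.0
5.9 [546.82899296 -28.30845757  32.44282777] [ 3.14149165e+00 -6.49623546e-05 -1.39351947e-04]
```

View pics/wr2.png

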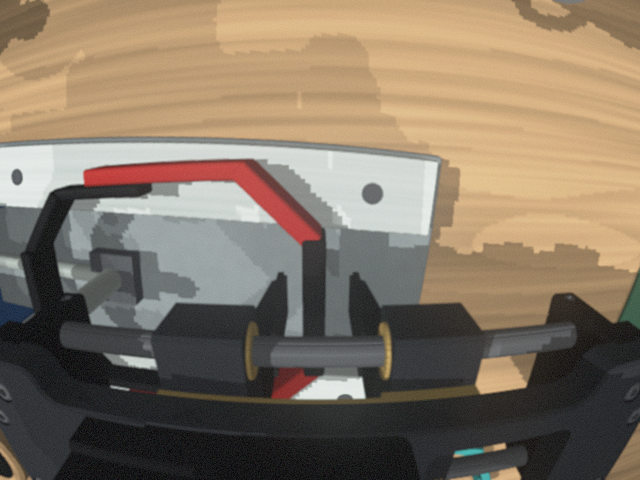

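The fingers straddle the brow bar, centred at (315,300), and are still closing. I'll finish the grip.

```bash
python3 -m inch '[[0,0,0,0,0,0,1],[0,0,0,0,0,0,1],[0,0,0,0,0,0,1],[0,0,0,0,0,0,1],[0,0,0,0,0,0,1]]'
```

```text
t: 6.58
eef_pos: [546.8, -28.3, 32.4]
tcp_rot: [3.142, 0.0, -0.0]
ft_force: [-0.4, -0.2, -0.5]
opening: 0.101
grip_force: 30.0
```

```bash
python3 -m inch '[[0,0,0.02,-0.21,0.3,0,1],[0,0,0.02,-0.21,0.3,0,1],[0,0,0.02,-0.21,0.4,0,1],[0,0,0.019,-0.21,0.4,0,1],[0,0,0,0,0.3,0,1],[0,0,0,0,0.3,0,1],[0,0,0,0,0.3,0,1],[0,0,0,0,0.2,0,1],[0,0,0,0,0,0,1]]'
cat > m.py <<'E'
import sys
from h import *
s=env.state(); print('t',s['t'],'tester',tst(s['eef_pos']).round(1),'z',round(s['eef_pos'][2],1),'yaw',round(s['tcp_rot'][2],4),'Fx',round(float(np.array(s['ft_force'])[:2]@D),2),'F',np.round(s['ft_force'],1))
p=env.read_camera('top'); hsv=cv2.cvtColor(p['img'],cv2.COLOR_RGB2HSV)
v,u=np.mgrid[:480,:640]
M,t=T(p); c=np.stack([(u-p['cx'])/p['fx'],(v-p['cy'])/p['fy'],np.ones(u.shape)],-1)@M.T
X=tst((t+c*((80-t[2])/c[...,2:]))[...,:2])
m=(hsv[...,0]>5)&(hsv[...,0]<22)&(hsv[...,1]>140)&(X[...,0]>-240)&(X[...,0]<-90)&(abs(X[...,1])<38)
print('pointer',m.sum(),X[m].mean(0).round(1),p['depth'][m].mean())
g=(hsv[...,0]>45)&(hsv[...,0]<85)&(hsv[...,1]>120)&(X[...,0]>-240)&(X[...,0]<-90)&(abs(X[...,1])<40)
print('green',g.sum(),X[g].mean(0).round(1))
if len(sys.argv)>1: save(p,sys.argv[1],(205,170,425,270),3.6)
E
python3 m.py top3.png
```

```text
t: 7.7
eef_pos: [537.1, -53.1, 32.4]
tcp_rot: [3.142, -0.0, -0.079]
ft_force: [0.0, 1.1, -1.2]
opening: 0.105
grip_force: 30.0
t 7.7 tester [144.1  -0.5] z 32.4 yaw -0.0793 Fx -1.05 F [ 0.   1.1 -1.2]
pointer 26 [-213.1   -1.5] 1338.5848
green 48 [-176.6   -2.7]
```

View pics/top3.png

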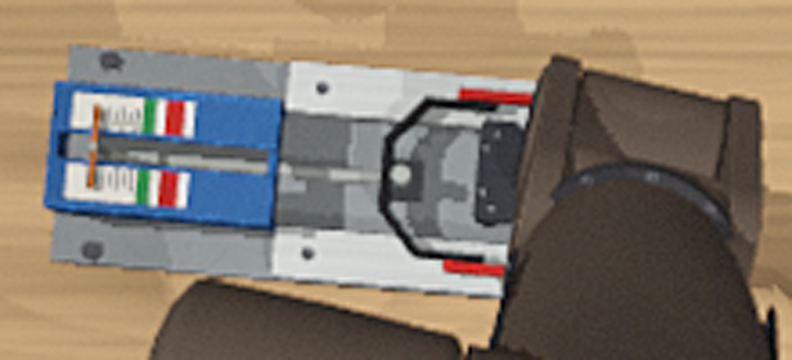

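The band is held straight, the rear bar (385,175) is just about touching the pin (400,175), and the pointer is still home at (95,145). I'll pull on gently.

```bash
python3 -m inch '[[0,0,0,0,0.2,0,1],[0,0,0,0,0.3,0,1],[0,0,0,0,0.3,0,1],[0,0,0,0,0.3,0,1],[0,0,0,0,0.3,0,1],[0,0,0,0,0.3,0,1],[0,0,0,0,0.2,0,1],[0,0,0,0,0.1,0,1],[0,0,0,0,0,0,1]]'; python3 m.py
```

```text
t: 8.88
eef_pos: [535.4, -72.8, 32.4]
tcp_rot: [-3.141, 0.0, -0.079]
ft_force: [0.7, 6.3, -1.8]
opening: 0.101
grip_force: 30.0
t 8.875 tester [163.8  -0.7] z 32.4 yaw -0.0795 Fx -6.38 F [ 0.7  6.3 -1.8]
pointer 25 [-193.3   -1.2] 1342.1058
green 48 [-176.6   -2.7]
```

```bash
sed "s#p=env.read_camera('top');#p=env.read_camera('top'); p['img']=cv2.imread('pics/top0.png')[:,:,::-1].copy();#" m.py > m0.py; python3 m0.py; python3 -m inch '[[0,0,0,0,0.2,0,1],[0,0,0,0,0.3,0,1],[0,0,0,0,0.3,0,1],[0,0,0,0,0.3,0,1],[0,0,0,0,0.3,0,1],[0,0,0,0,0.1,0,1],[0,0,0,0,0,0,1],[0,0,0,0,0,0,1]]'; python3 m.py top4.png
```

```text
t 8.925 tester [163.8  -0.6] z 32.4 yaw -0.0794 Fx -6.8 F [ 0.4  6.8 -1. ]
pointer 19 [-2.158e+02 -1.000e-01] 1363.658
green 48 [-176.6   -2.7]
t: 9.98
eef_pos: [534.2, -87.2, 32.4]
tcp_rot: [-3.141, 0.0, -0.08]
ft_force: [1.1, 11.0, 0.4]
opening: 0.1
grip_force: 30.0
t 9.975 tester [178.3  -0.7] z 32.4 yaw -0.0795 Fx -11.07 F [ 1.1 11.   0.4]
pointer 26 [-178.5   -2.8] 1340.9786
green 26 [-175.3   -4.2]
```

View pics/top4.png

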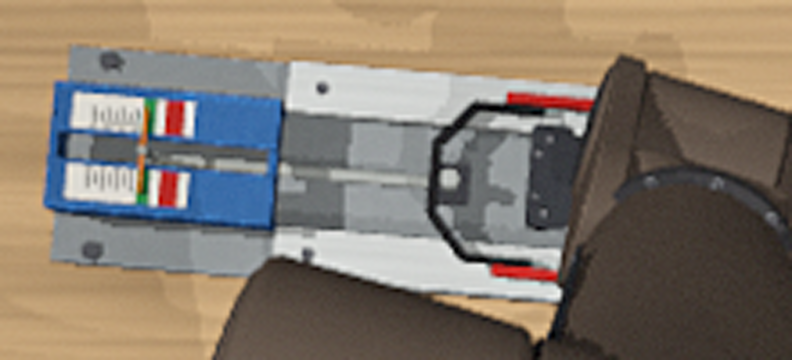

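Pointer (145,155) is inside the green band, at about 37 mm of travel from home. I'll nudge 1.5 mm towards the middle and hold for over 1.5 s.

```bash
python3 -m inch '[[0,0,0,0,0.15,0,1],[0,0,0,0,0,0,1],[0,0,0,0,0,0,1],[0,0,0,0,0,0,1],[0,0,0,0,0,0,1],[0,0,0,0,0,0,1],[0,0,0,0,0,0,1],[0,0,0,0,0,0,1],[0,0,0,0,0,0,1],[0,0,0,0,0,0,1],[0,0,0,0,0,0,1],[0,0,0,0,0,0,1],[0,0,0,0,0,0,1]]'; python3 m.py
```

```text
t: 11.65
eef_pos: [534.0, -88.6, 32.4]
tcp_rot: [-3.141, 0.001, -0.079]
ft_force: [1.5, 11.0, -0.8]
opening: 0.105
grip_force: 30.0
t 11.65 tester [179.8  -0.8] z 32.4 yaw -0.0794 Fx -11.1 F [ 1.5 11.  -0.8]
pointer 25 [-177.2    0.3] 1337.268
green 23 [-175.1   -2. ]
```

```bash
python3 -m inch '[[0,0,0,0,-0.1,0,1],[0,0,0,0,-0.2,0,1],[0,0,0,0,-0.3,0,1],[0,0,0,0,-0.3,0,1],[0,0,0,0,-0.3,0,1],[0,0,0,0,-0.3,0,1],[0,0,0,0,-0.3,0,1],[0,0,0,0,-0.3,0,1],[0,0,0,0,-0.3,0,1],[0,0,0,0,-0.3,0,1],[0,0,0,0,-0.3,0,1],[0,0,0,0,-0.2,0,1],[0,0,0,0,-0.2,0,1],[0,0,0,0,-0.2,0,1],[0,0,0,0,-0.2,0,1],[0,0,0,0,-0.2,0,1],[0,0,0,0,-0.2,0,1],[0,0,0,0,-0.2,0,1]]'; python3 -m inch '[[0,0,0,0,-0.2,0,1],[0,0,0,0,-0.2,0,1],[0,0,0,0,-0.2,0,1],[0,0,0,0,-0.2,0,1],[0,0,0,0,-0.1,0,1],[0,0,0,0,0,0,1]]'; python3 m.py top5.png
```

```text
t: 13.95
eef_pos: [537.7, -45.5, 32.4]
tcp_rot: [3.141, -0.0, -0.079]
ft_force: [0.7, -0.6, -1.4]
opening: 0.105
grip_force: 30.0
t: 14.7
eef_pos: [538.4, -36.5, 32.4]
tcp_rot: [3.142, 0.0, -0.079]
ft_force: [-0.9, -0.1, -0.7]
opening: 0.1
grip_force: 30.0
t 14.7 tester [127.4  -0.5] z 32.4 yaw -0.0792 Fx 0.13 F [-0.9 -0.1 -0.7]
pointer 18 [-215.9   -0.9] 1338.6968
green 48 [-176.6   -2.7]
```

View pics/top5.png

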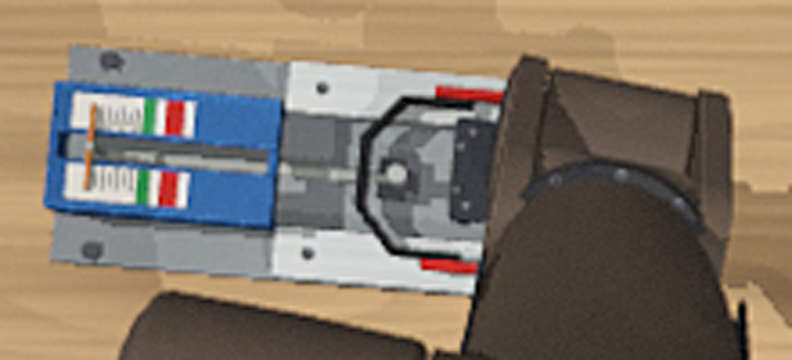

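The pointer is home again at (90,150), the rear bar is clear of the pin, and force is about zero. The fingertips sit 2.6 mm below the band's underside and would hit the mat when placing. So I'll regrip about 6 mm higher before lifting.

```bash
python3 -m inch '[[0,0,0,0,0,0,0.5],[0,0,0,0,0,0,0.5],[0,0,0,0,0,0,0.5],[0,0,0,0,0,-0.3,0.5],[0,0,0,0,0,-0.3,0.5],[0,0,0,0,0,0,1],[0,0,0,0,0,0,1],[0,0,0,0,0,0,1],[0,0,0,0,0,0,1],[0,0,0,0,0,0,1],[0,0,0,0,0,0,1]]'
```

```text
t: 16.12
eef_pos: [538.4, -36.6, 38.5]
tcp_rot: [3.141, -0.0, -0.079]
ft_force: [-0.4, 0.2, 2.7]
opening: 0.102
grip_force: 30.0
```

```bash
python3 -m inch '[[0,0,0,0,0,-0.4,1],[0,0,0,0,0,-0.8,1],[0,0,0,0,0,-1,1],[0,0,0,0,0,-1,1],[0,0,0,0,0,-1,1],[0,0,0,0,0,-1,1],[0,0,0,0,0,-1.2,1],[0,0,0,0,0,-1.2,1],[0,0,0,0,0,-1.2,1],[0,0,0,0,0,-1.2,1],[0,0,0,0,0,-0.6,1],[0,0,0,0,0,0,1]]'; python3 m.py; python3 - <<'E'
from h import *
p=env.read_camera('side'); save(p,'side2.png',(200,120,460,320),3)
E
```

```text
t: 17.62
eef_pos: [538.5, -36.6, 144.8]
tcp_rot: [3.141, -0.001, -0.079]
ft_force: [-0.7, -0.1, -1.5]
opening: 0.102
grip_force: 30.0
t 17.625 tester [127.5  -0.4] z 144.8 yaw -0.0792 Fx 0.13 F [-0.7 -0.1 -1.5]
pointer 18 [-215.9   -0.9] 1338.7148
green 48 [-176.6   -2.7]
```

View pics/side2.png

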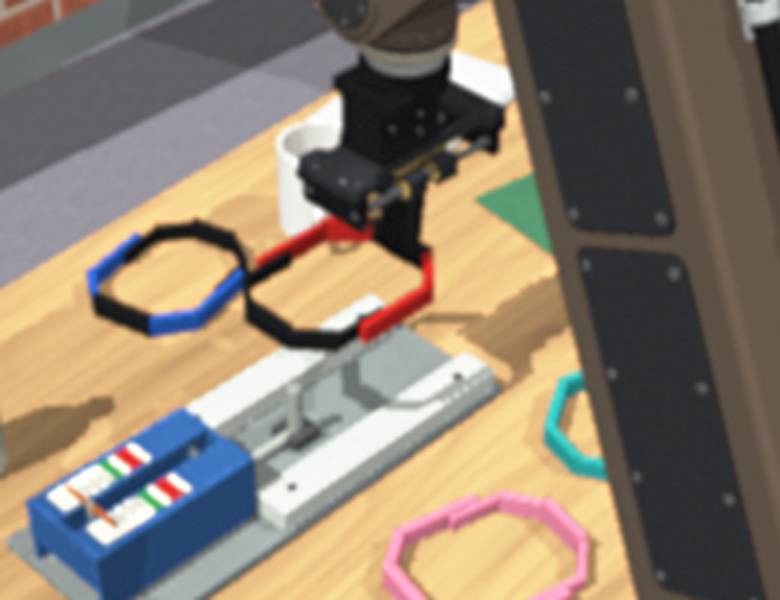

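The band is held level and clear of the pin, and the tester's pointer is at home. Next I carry it to the mat and turn it there.

```bash
python3 -m inch '[[0,0,0,0.3,1.78,0,1],[0,0,0,0.63,3.57,0,1],[0,0,0,0.63,3.57,0,1],[0,0,0,0.63,3.57,0,1],[0,0,0,0.63,3.57,0,1],[0,0,0,0.63,3.57,0,1],[0,0,0,0.63,3.57,0,1],[0,0,0,0.63,3.57,0,1],[0,0,0,0.63,3.57,0,1],[0,0,0,0.63,3.57,0,1],[0,0,0,0.35,1.78,0,1],[0,0,-0.05,0,0,0,1],[0,0,-0.1,0,0,0,1],[0,0,-0.15,0,0,0,1],[0,0,-0.15,0,0,0,1],[0,0,-0.15,0,0,0,1],[0,0,-0.15,0,0,0,1],[0,0,-0.15,0,0,0,1],[0,0,-0.15,0,0,0,1],[0,0,-0.15,0,0,0,1]]'; python3 -m inch '[[0,0,-0.12,0,0,0,1],[0,0,-0.1,0,0,0,1],[0,0,0,0,0,0,1],[0,0,0,0,0,0,1]]'; python3 - <<'E'
from h import *
s=env.state(); Rm=R.from_euler('xyz',s['tcp_rot']).as_matrix()
print(s['t'],s['eef_pos'],s['tcp_rot'],Rm.T@(np.array([573.6,-397.3,6.5+1])-s['eef_pos'])/10, 1.3457-s['tcp_rot'][2])
E
```

```text
t: 20.23
eef_pos: [572.9, -397.2, 144.1]
tcp_rot: [-3.141, -0.0, 1.126]
ft_force: [0.5, -0.6, -2.0]
opening: 0.101
grip_force: 30.0
t: 20.72
eef_pos: [573.1, -397.3, 144.3]
tcp_rot: [-3.141, -0.0, 1.339]
ft_force: [-0.0, 0.1, -1.6]
opening: 0.104
grip_force: 30.0
20.725 [ 573.05428265 -397.30505779  144.31824649] [-3.14141844e+00 -1.13111585e-04  1.33861352e+00] [1.15017159e-02 5.53745751e-02 1.36818166e+01] 0.007086484631757983
```

```bash
python3 -m inch '[[0,0,-0.007,0,0.05,1,1],[0,0,0,0,0,1.7,1],[0,0,0,0,0,1.7,1],[0,0,0,0,0,1.7,1],[0,0,0,0,0,1.7,1],[0,0,0,0,0,1.7,1],[0,0,0,0,0,1.6,1],[0,0,0,0,0,1.0,1],[0,0,0,0,0,0.7,1],[0,0,0,0,0,0.5,1],[0,0,0,0,0,0.3,1],[0,0,0,0,0,0,1],[0,0,0,0,0,0,1]]'; python3 - <<'E'
from h import *
p=env.read_camera('top'); C=cloud(p); hsv=cv2.cvtColor(p['img'],cv2.COLOR_RGB2HSV)
save(p,'top6.png',(380,150,600,330),3.6)
E
```

```text
t: 22.35
eef_pos: [573.8, -397.6, 8.8]
tcp_rot: [3.141, 0.0, 1.348]
ft_force: [0.7, -0.5, -2.2]
opening: 0.101
grip_force: 30.0
```

View pics/top6.png

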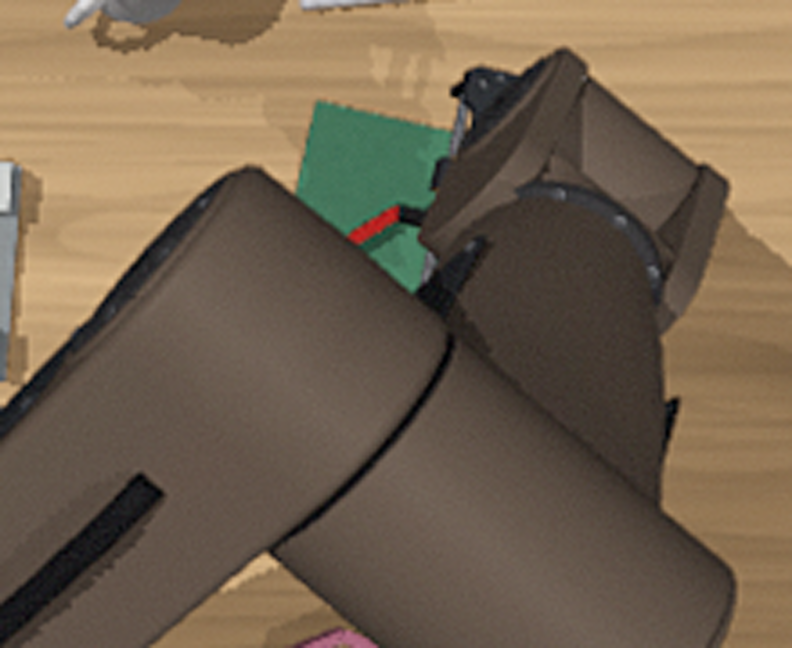

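The band is just above the mat with brow and fingers at about (430,230). I'll lower the last millimetre, release, lift and retreat.

```bash
python3 -m inch '[[0,0,0,0,0,0.1,1],[0,0,0,0,0,0.04,1],[0,0,0,0,0,0,0.5],[0,0,0,0,0,0,0.5],[0,0,0,0,0,0,0.5],[0,0,0,0,0,0,0.5],[0,0,0,0,0,-0.5,0.5],[0,0,0,0,0,-1,0.5],[0,0,0,0,0,-2,0.5],[0,0,0,0,0,-3,0.5],[0,0,0,0,0,-4,0.5],[0,0,0,0,0,-4,0.5]]'; python3 -m inch '[[0,0,0,-1.5,-1.7,0,0.5],[0,0,0,-3.1,-3.45,0,0.5],[0,0,0,-3.1,-3.45,0,0.5],[0,0,0,-3.1,-3.45,0,0.5],[0,0,0,-3.1,-3.45,0,0.5],[0,0,0,-3.1,-3.45,0,0.5],[0,0,0,-3.1,-3.45,0,0.5],[0,0,0,-3.1,-3.45,0,0.5],[0,0,0,-1.5,-1.7,0,0.5],[0,0,0,0,0,0,0.5]]'; python3 - <<'E'
from h import *
p=env.read_camera('top'); C=cloud(p); save(p,'top7.png')
hsv=cv2.cvtColor(p['img'],cv2.COLOR_RGB2HSV)
v,u=np.mgrid[:480,:640]; ok=p['depth']>0
q=np.array([np.cos(-.2252),np.sin(-.2252)]); k=np.array([-q[1],q[0]]); Y=C[...,:2]-np.array([500.5,-380.6])
m=ok&(abs(Y@q)<140)&(abs(Y@k)<100)&(C[...,2]>16)&(C[...,2]<60)
r=cv2.minAreaRect(C[m][:,:2].astype(np.float32)); print(m.sum(),r,np.percentile(C[m][:,2],[5,50,95]))
print([ (np.percentile(Y[m]@a,[0,100])).round(1) for a in(q,k)])
E
python3 m.py
```

```text
t: 23.9
eef_pos: [573.6, -397.4, 154.9]
tcp_rot: [3.14, 0.001, 1.348]
ft_force: [0.5, 0.5, -0.2]
opening: 0.249
grip_force: 0.0
t: 25.15
eef_pos: [249.1, -577.7, 152.1]
tcp_rot: [-3.142, -0.0, 1.346]
ft_force: [0.2, 0.1, -0.3]
opening: 0.25
grip_force: 0.0
718 ((500.112060546875, -378.990966796875), (133.71717834472656, 161.77403259277344), 77.53125) [18.45556    24.46152295 30.95029608]
[array([-81.6,  80.1]), array([-65.5,  68.6])]
t 25.2 tester [ 689.1 -245.4] z 152.1 yaw 1.3467 Fx -0.21 F [ 0.1  0.2 -0.3]
pointer 18 [-2.159e+02  2.000e-01] 1338.2311
green 48 [-176.6   -2.7]
```

View pics/top7.png

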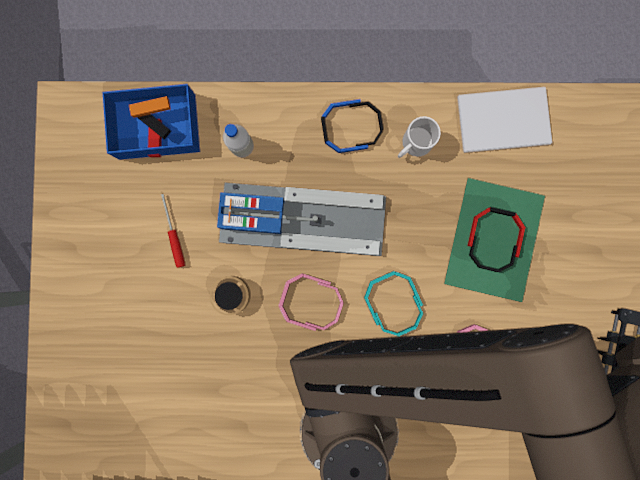

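The red band lies flat and lengthwise in the middle of the mat at (497,239), within about 2 mm and 0.5°. The pointer is home and the other things are unmoved.

```bash
python3 -c "from cell import env; print(env.job_done())"
```

```text
the job is handed in; nothing more can be done
None
```

Job handed in with no verdict returned: the band was held in the green zone at about 38 mm for over 1 s, eased back to home, and laid flat and lengthwise on the mat, about 2 mm off centre.

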